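# Date-mark a row of ration tins

## Robot

A 6-joint arm with a two-finger parallel gripper is mounted at the origin on the work surface. World frame = base frame: x ahead of the robot, y to its left, z up, the work surface at z = 0. Lengths are in mm, angles in rad, forces in N, time in s.
With the tool pointing down it reaches from about 400 to 925 mm from the base axis. Payload 12.5 kg.
Tool frame: the origin (TCP) lies midway between the tips of the shut fingers; the grasp point (between the pads) lies 19 mm behind it; z points along the fingers, y is the line along which they close (so a half turn about z gives the same grasp; the last joint's range is limited). The gripper opens to 95 mm and grips with 3 to 60 N. Pads are 20 mm wide; open, the fingers measure 119 mm over their backs; the gripper's body (75 mm by 180 mm) begins 59 mm behind the grasp point.
Start: joints at [-1.421, 0.491, 1.559, -0, 1.092, -0.106], TCP at [158.16, -604.675, 214.661] pointing down, gripper open.
Joint ranges: [-3.1, 3.1], [-0.84, 2.19], [0.05, 2.79], [-1.13, 4.28], [0.06, 2.93], [-2.69, 2.69]. Speed limits (rad/s): [2.22, 2.22, 2.79, 3.14, 3.14, 3.14].

## Interface

Orientations are given as [roll, pitch, yaw] about the fixed x, y, z axes, in that order (R = Rz(yaw) Ry(pitch) Rx(roll)).
In Python, from cell import env gives the robot as it stands.
- The arm moves only by the shell command python3 -m inch 'ROWS'. ROWS is JSON, a list of rows, each a list of 7 numbers: the turn, a rotation vector about the tool's x, y, z in rad, then the shift along the tool's x, y, z in cm, then the closure, from -1 (fully open) to 1 (shut). A call has 1 to 20 rows; each row shifts and turns the commanded pose from where the row before left it, along the tool's axes as they then stand; what a row does not reach is not made up. A row lasts 1/8 s, in which the tool goes at most 62.5 mm and 10.7 degrees, less where a joint would pass 70% of its speed; a pose out of reach is approached as far as the arm can. A call with a gripper value outside its range is refused whole. The fingers move at their own pace and stop on an object; the grip force is fixed at half the most. Time passes only in rows, so rows that do not move let the fingers close. It gives the time, the measured TCP pose, the force, the opening and the grip force at its end, in the units of the state.
- env.state(): the state, without advancing time (a new reading comes with each control period).
- env.read_camera(name): name is "scene" or "top" or "wrist"; returns a dict with "img" (480x640x3 uint8, red, green, blue), "depth" (480x640 float32, mm along the optical axis (not along the pixel's ray), 0 where there is no reading), "fx", "fy", "cx", "cy" (pixels), "position" and "orientation" of the camera in the world. Camera axes: x right, y down, z forward; pixel columns grow to the right and rows downward; lengths in mm; the calibration is good to about 2 mm. A picture is of the moment at which its call begins.
- env.job_done(): hands the job in; it is judged then, once.
Trained networks look in a picture, given as the dict that the camera call returned (one of the last four; its "shot" number tells which), for a name from the list of things; names that differ only in an ending like _2 or _b are one class to them, and where a whole thing is asked for, a point or a joint stands for the part that bears it (a point fixed in the world has none). Each returns a list of dicts, best first, with "score" (0 to 1); they miss things now and then, are a little off and sometimes report something else, mostly with a low value. They report only what shows in the picture. A call takes as long as a camera call.
- env.find_in(picture, target): "centre" ([x, y, z] in mm, in the coordinates of the camera as it stood for that picture, good to about 4 mm: the middle of the surface that is visible of it).
- env.trace(picture, target): "mask" (480x640 bool, what is visible of it).
The state is a dict: "t": time; "joints": joint angles; "qvel": joint speeds; "tau": joint torques, N m; "eef_pos": TCP position; "tcp_rot": TCP orientation; "ft_force": force on the tool from outside, world axes, zero at the start; "moment": the same for the moment, N m; "opening": opening from 0.0 (shut) to 1.0 (fully open); "grip_force": force on a finger pad.
Only numpy, scipy, OpenCV 4.12 (cv2) and the standard library are available. Lean on these libraries where they do the work, as an engineer would, in place of code of your own. Each camera call takes 0.05 s, during which the arm holds its last target. There are 200 camera calls.

## Task

Line up the three ration tins on the marking machine's bed: one in each painted yellow outline, centred between the side lines, square to the yellow fence and with one end up against it, and let go of them. Then press the separate spring pedal fully down to its stop with the gripper, hold it there for a second so the red head comes down on the tins, and let it spring back up. Work the head only by the pedal, never by touching it, and leave the tray, can, jar, mug, hammer, screwdriver and yellow lid where they are.

Things in the scene. Friction and masses are not known exactly. Their poses are not given: they have to be found in the camera images.
- marker: Fixed tin marker. Bed 390 x 340 x 6 mm on the table (x -165 to 225, y -170 to 170); yellow fence across it, face at x = 40, 12 thick, top at z = 26; behind it a 56 mm high housing and two 101 mm posts. In front of the fence three painted yellow outlines, 110 apart in y, side lines 56 apart. Origin: on the table under the middle outline's centre; x away from the robot to the fence, y left, z up.
- spot0 (a point): Centre of the left (+y) painted outline, on the bed's upper face, 6 mm above the table. x towards the fence (fence face 40 mm ahead of this point), y along the row to the left, z up. A tin whose long side lies along x, its end against the fence, has its origin here.
- spot1 (a point): Centre of the middle painted outline, on the bed's upper face, 6 mm above the table. x towards the fence (fence face 40 mm ahead of this point), y along the row to the left, z up. A tin whose long side lies along x, its end against the fence, has its origin here.
- spot2 (a point): Centre of the right (-y) painted outline, on the bed's upper face, 6 mm above the table. x towards the fence (fence face 40 mm ahead of this point), y along the row to the left, z up. A tin whose long side lies along x, its end against the fence, has its origin here.
- head: Red bar 336 mm long with three rubber stamps, on two swing arms; hinge (origin here) 180 mm behind the outlines' centres, 85 mm up. It stands raised to 270 mm height, its nearest part 120 mm behind the outlines' centres. As the pedal goes down it swings 1.5 rad down over the outlines, where the stamps just meet the lids, and back up with the pedal.
- tin_blue: Closed rectangular ration tin, steel with a blue label and lid, ring-pull on the lid; 80 long (x) x 48 wide (y) x 35 high (mm), 140 to 280 g. Loose, stands on the marker's bed. Origin: centre of its underside; z up through the lid.
- tin_green: Closed rectangular ration tin, steel with a green label and lid, ring-pull on the lid; 80 long (x) x 48 wide (y) x 35 high (mm), 140 to 280 g. Loose, stands on the marker's bed. Origin: centre of its underside; z up through the lid.
- tin_red: Closed rectangular ration tin, steel with a red label and lid, ring-pull on the lid; 80 long (x) x 48 wide (y) x 35 high (mm), 140 to 280 g. Loose, stands on the marker's bed. Origin: centre of its underside; z up through the lid.
- pedalbase: Yellow pedal unit, fixed on the table beside the marker, to its left or right. Base 170 (x) x 100 (y) x 16 mm; origin: centre of its underside; its x runs from the free end of the tread (near the robot) to the hinge, which lies along y at x = +70 mm, 32 mm above the table.
- tread (a point): Where to press: on the upper face of the black tread, 110 mm from the hinge, mid-width; moves with the tread. Tread 145 long, 80 wide, 8 mm thick, red edge at the free end. Released it slopes 0.37 rad up from the hinge towards the robot (this point 76 mm above the table); at the stop it is nearly level (this point 38 mm above the table). Use its position only.
- pedal (a joint): Angle of the pedal: 0 released, grows as it is pressed, 0.35 rad at its stop. A spring returns it; about 8 to 12 N straight down at the tread point takes it to its stop.
- messtray: Bystander: aluminium mess tray 150 x 110 x 25 mm, origin centre of its underside. Stands on the side of the marker that the pedal is not on.
- can: Bystander: can, 60 mm diameter, 75 mm high, standing in the mess tray; origin centre of its underside.
- jar: Bystander: amber glass jar with a yellow cap, 84 mm diameter, 120 mm high; origin centre of its underside.
- mug: Bystander: steel mug, 76 mm diameter, 85 mm high; origin centre of its underside.
- hammer: Bystander: hammer, 260 mm long, lying on the table at the right, about along x; origin near its middle, underside.
- driver: Bystander: yellow screwdriver lying on the table; origin near its middle, underside.
- lid_yellow: Bystander: yellow plastic lid, disc of 56 mm diameter, 12 mm high, lying on the marker's bed behind the fence; origin centre of its underside.

How it is judged:
By the outcome, as a careful person would: the job done as asked, in the order asked, and still so for the second after the job is handed in, with the robot touching nothing.
It also fails if it takes over 70 s, if anything falls off the work surface, if the arm or the gripper's body presses on something with over 40 N, if the wrist force passes 120 N, or if a joint passes its speed limit or range.

## Working session

There is one attempt and no reset: what is moved stays moved. The work goes in short steps, Python scripts to look and compute and a shell command to move; the robot and the scene stay as the last step left them, time stands still between calls to the robot, and variables do not carry over. Pictures are saved under pics/ and viewed, at most 10 in all, crops included, and the job is handed in when it is done.

```bash
ls; mkdir -p pics
cat > h.py <<'E'
import numpy as np, cv2
from cell import env
from scipy.spatial.transform import Rotation as R
def cam(n,save=None):
    p=env.read_camera(n)
    if save: cv2.imwrite('pics/'+save,p['img'][:,:,::-1])
    return p
def rot(p):
    o=np.array(p['orientation'],float)
    return R.from_euler('xyz',o) if o.shape==(3,) else R.from_matrix(o)
def w(p,c): return rot(p).apply(c)+np.array(p['position'])
def pts(p,m):
    v,u=np.nonzero(m&(p['depth']>0)); d=p['depth'][v,u]
    return w(p,np.c_[(u-p['cx'])/p['fx']*d,(v-p['cy'])/p['fy']*d,d])
E
python3 - <<'E'
from h import *
s=env.state(); print(s)
for n in('top','scene'):
    p=cam(n,n+'1.png'); print(n,p['position'],p['orientation'],p['fx'])
    for t in 'marker head tin_blue tin_green tin_red pedalbase tread messtray jar mug hammer'.split():
        print(t,[(round(d['score'],2),w(p,d['centre']).round(0).tolist()) for d in env.find_in(p,t)[:2]])
E
```

```text
pics
{'t': 0.0, 'joints': array([-1.42060514e+00,  4.91566666e-01,  1.55949447e+00, -3.65515124e-05,
        1.09169788e+00, -1.05599538e-01]), 'qvel': array([ 5.21870434e-04, -5.96012130e-04,  6.89502189e-05, -1.38857123e-04,
       -5.88775310e-04, -7.18995128e-05]), 'tau': array([-4.25364604e-03, -6.12650943e+01, -2.58184147e+01,  6.90574246e-02,
        4.82243439e-02, -9.74830346e-05]), 'eef_pos': array([ 158.10511664, -604.39599443,  214.04183422]), 'tcp_rot': array([-3.14042938e+00, -9.07021662e-05,  2.55807545e-01]), 'ft_force': array([ 0.04886006, -0.2743404 , -0.32411716]), 'moment': array([-0.01380288,  0.01091389, -0.02294968]), 'grip_force': 0.0, 'opening': 1.0003331925190886}
top [ 391.38489382   -7.62681404 1523.8762017 ] [-2.98929134  0.01916067 -1.55271472] 533.614119412107
marker [(0.74, [617.0, 20.0, 4.0]), (0.52, [499.0, 18.0, 40.0])]
head [(0.64, [713.0, 8.0, 279.0])]
tin_blue [(0.7, [481.0, -78.0, 46.0])]
tin_green [(0.9, [500.0, 18.0, 42.0])]
tin_red [(0.89, [518.0, 127.0, 40.0]), (0.35, [712.0, 6.0, 280.0])]
pedalbase [(0.69, [459.0, 339.0, 45.0])]
tread [(0.6
[... 204 characters left out ...]

scene [1437.02000074  -38.88696862 1456.23200622] [-2.60250892 -0.00757508  1.50689814] 609.4672039135434
marker [(0.98, [710.0, 12.0, 9.0])]
head [(0.95, [726.0, 4.0, 276.0]), (0.46, [713.0, 18.0, 5.0])]
tin_blue [(0.98, [498.0, -81.0, 38.0])]
tin_green [(0.23, [714.0, 12.0, 6.0])]
tin_red [(0.66, [528.0, 121.0, 44.0]), (0.35, [497.0, -79.0, 39.0])]
pedalbase [(0.69, [479.0, 341.0, 48.0]), (0.69, [713.0, 12.0, 12.0])]
tread [(0.82, [466.0, 349.0, 59.0])]
messtray [(0.66, [503.0, -329.0, 0.0])]
jar [(0.58, [685.0, -357.0, 102.0]), (0.58, [524.0, 122.0, 45.0])]
mug [(0.78, [684.0, 373.0, 46.0]), (0.43, [724.0, 6.0, 275.0])]
hammer [(0.87, [626.0, -504.0, 23.0]), (0.57, [421.0, 511.0, 26.0])]
```

View pics/top1.png

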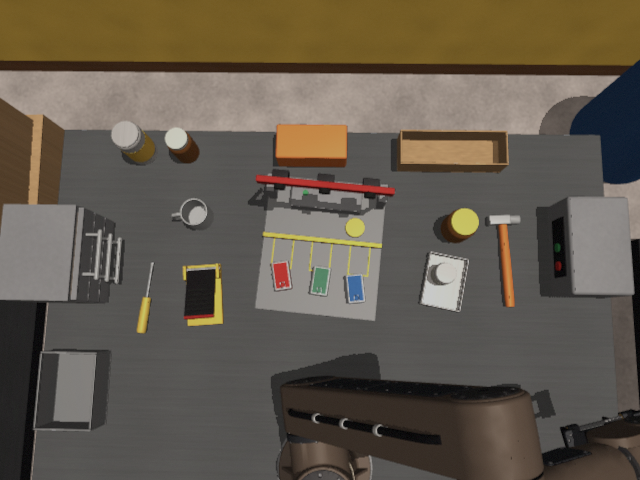

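The top view shows the tins just short of their outlines: red (282,275), green (320,280), blue (355,288). The fence runs from (264,236) to (382,245), and the pedal is at the left (201,293). Next I'll measure the marker and tins more exactly.

```bash
cat >> h.py <<'E'
def onplane(p,uv,z):
    """pixels -> world points on plane z"""
    uv=np.atleast_2d(uv).astype(float)
    r=rot(p).apply(np.c_[(uv[:,0]-p['cx'])/p['fx'],(uv[:,1]-p['cy'])/p['fy'],np.ones(len(uv))])
    c=np.array(p['position']); return c+r*((z-c[2])/r[:,2])[:,None]
def tin(p,name):
    """trace mask -> rect of lid-level points: centre, yaw, sizes"""
    t=env.trace(p,name)
    if not t: return None
    q=pts(p,t[0]['mask']); q=q[(q[:,2]>30)&(q[:,2]<55)]
    (c,s,a)=cv2.minAreaRect(q[:,:2].astype(np.float32))
    if s[0]<s[1]: a+=90
    a=(a+90)%180-90
    return round(t[0]['score'],2),np.round(c,1).tolist(),np.round(s,1).tolist(),round(np.radians(a),3),round(float(np.median(q[:,2])),1)
def yellow(p,box):
    """yellow pixels with world xy inside box -> world pts"""
    h=cv2.cvtColor(p['img'],cv2.COLOR_RGB2HSV)
    m=cv2.inRange(h,(22,110,90),(36,255,255))>0
    q=pts(p,m); k=(q[:,0]>box[0])&(q[:,0]<box[1])&(q[:,1]>box[2])&(q[:,1]<box[3])
    return q[k]
E
python3 - <<'E'
from h import *
p=cam('top')
for n in('tin_red','tin_green','tin_blue'): print(n,tin(p,n))
q=yellow(p,(450,660,-180,200)); f=q[(q[:,2]>18)&(q[:,2]<40)]
print(len(q),len(f))
l=cv2.fitLine(f[:,:2].astype(np.float32),cv2.DIST_HUBER,0,.01,.01).ravel(); print('fence',l, f.min(0),f.max(0),np.arctan2(l[0],-l[1]))
t=env.trace(p,'tread'); 
for d in t: q=pts(p,d['mask']); print(d['score'],q.mean(0),cv2.minAreaRect(q[:,:2].astype(np.float32)))
E
```

```text
tin_red (0.71, [514.6, 128.6], [79.7, 47.9], np.float64(0.158), 41.1)
tin_green (0.58, [501.6, 19.7], [48.1, 79.9], np.float64(-0.134), 40.3)
tin_blue (0.93, [482.0, -77.2], [79.1, 47.7], np.float64(0.12), 40.7)
853 551
fence [7.9482511e-02 9.9683625e-01 6.1937988e+02 1.5316430e+01] [ 539.66230031 -150.2260581    18.016469  ] [658.47155231 186.81750609  34.0925366 ] 3.0620263
```

```bash
python3 -m inch '[[0,0,0,0,0,0,-1]]'
python3 - <<'E'
from h import *
p=cam('wrist'); s=env.state()
T=R.from_euler('xyz',s['tcp_rot'])
print('cam in tool',T.inv().apply(np.array(p['position'])-s['eef_pos']),(T.inv()*rot(p)).as_matrix().round(2),p['fx'],T.as_matrix().round(2))
E
```

```text
t: 1.58
eef_pos: [158.2, -604.7, 214.7]
tcp_rot: [3.141, 0.0, 0.256]
ft_force: [-0.7, 0.3, 0.2]
opening: 1.002
grip_force: 0.0
cam in tool [  76.83256698   -0.95797578 -170.413347  ] [[-0.   -0.96 -0.27]
 [ 1.   -0.    0.  ]
 [-0.   -0.27  0.96]] 357.59379830738095 [[ 0.97  0.25 -0.  ]
 [ 0.25 -0.97 -0.  ]
 [-0.    0.   -1.  ]]
```

```bash
python3 -m inch '[[0,0,0,4.8,-3.6,-0.7,-1],[0,0,0,4.8,-3.6,-0.7,-1],[0,0,0,4.8,-3.6,-0.7,-1],[0,0,0,4.8,-3.6,-0.7,-1],[0,0,0,4.8,-3.6,-0.7,-1],[0,0,0,4.8,-3.6,-0.7,-1],[0,0,0,2.8,-5,-0.7,-1],[0,0,0,2.8,-5,-0.7,-1],[0,0,0,2.8,-5,-0.7,-1],[0,0,0,2.8,-5,-0.7,-1],[0,0,0,2.8,-5,-0.7,-1],[0,0,0,2.8,-5,-0.7,-1],[0,0,0,0,0,0,-1]]'
python3 -m inch '[[0,0,-0.175,0,0,0,-1],[0,0,-0.175,0,0,0,-1],[0,0,-0.175,0,0,0,-1],[0,0,-0.175,0,0,0,-1],[0,0,-0.175,0,0,0,-1],[0,0,-0.175,0,0,0,-1],[0,0,-0.175,0,0,0,-1],[0,0,-0.175,0,0,0,-1],[0,0,-0.175,0,0,0,-1],[0,0,-0.175,0,0,0,-1],[0,0,-0.175,0,0,0,-1],[0,0,-0.175,0,0,0,-1],[0,0,-0.175,0,0,0,-1],[0,0,-0.175,0,0,0,-1],[0,0,-0.175,0,0,0,-1],[0,0,-0.175,0,0,0,-1],[0,0,0,0,0,0,-1]]'
python3 - <<'E'
from h import *
p=cam('wrist','w1.png'); print(env.state()['joints'].round(2))
for n in('tin_red','tin_green','tin_blue'): print(n,tin(p,n))
q=yellow(p,(450,660,-180,200)); f=q[(q[:,2]>20)&(q[:,2]<36)&(q[:,0]>590)]
l=cv2.fitLine(f[:,:2].astype(np.float32),cv2.DIST_HUBER,0,.01,.01).ravel(); print('fence',l,np.percentile(f[:,2],[5,50,95]))
np.save('yw1.npy',q)
E
```

```text
t: 3.25
eef_pos: [469.2, 13.0, 299.1]
tcp_rot: [3.141, -0.001, 0.261]
ft_force: [-0.4, -0.4, 0.2]
opening: 0.997
grip_force: 0.0
t: 5.38
eef_pos: [468.6, 9.2, 298.5]
tcp_rot: [-3.141, -0.0, 3.054]
ft_force: [-0.6, 0.3, -0.2]
opening: 1.001
grip_force: 0.0
[-0.12  0.18  1.8  -0.    1.16 -1.6 ]
tin_red (0.82, [515.4, 129.0], [79.6, 48.4], np.float64(0.163), 41.4)
tin_green (0.79, [502.7, 20.1], [48.3, 80.4], np.float64(-0.134), 41.5)
tin_blue (0.86, [483.3, -76.9], [80.6, 48.6], np.float64(0.109), 41.5)
fence [ 8.8128246e-02  9.9610913e-01  6.1700244e+02 -2.6294324e+00] [21.07692558 25.93695784 27.4452135 ]
```

View pics/w1.png

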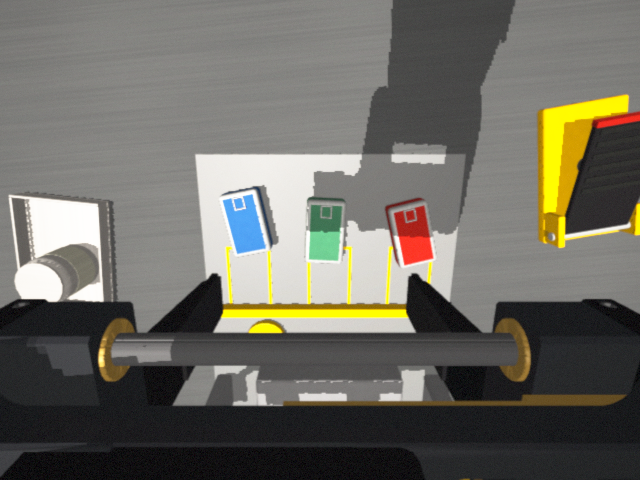

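The wrist view shows all three tins short of the fence (row ~312), the outlines' side lines at columns 229/270, 309/350 and 389/430, and the pedal at right. Now I'll fit the marker frame.

```bash
cat >> h.py <<'E'
from scipy.optimize import least_squares
YL=np.array([-138,-82,-28,28,82,138.])
def marker(q):
    s=q[(q[:,2]<12)&(q[:,2]>0)]; f=q[(q[:,2]>24)&(q[:,2]<30)&(q[:,0]>590)]
    def loc(v,a): d=a[:,:2]-v[:2]; c,n=np.cos(v[2]),np.sin(v[2]); return np.c_[d[:,0]*c+d[:,1]*n,-d[:,0]*n+d[:,1]*c]
    def e(v):
        a=loc(v,s); k=a[:,0]<32
        ey=np.abs(a[:,1][:,None]-YL).min(1)*k
        return np.r_[np.clip(ey,0,8),np.clip(loc(v,f)[:,0]-46,-10,10)]
    r=least_squares(e,[572,16,-.085],loss='soft_l1',x_scale=[1,1,.01],diff_step=1e-4)
    a=loc(r.x,s); return r.x,np.abs(a[:,1][:,None]-YL).min(1),a,loc(r.x,f)
E
python3 - <<'E'
from h import *
p=cam('top')
for n,q in(('wrist',np.load('yw1.npy')),('top',yellow(p,(450,660,-180,200)))):
    v,e,a,f=marker(q); print(n,v.round(4),np.median(e),len(a),np.percentile(f[:,0],[3,50,97]).round(1))
    for y in YL: k=(abs(a[:,1]-y)<8)&(a[:,0]<32); print(y,k.sum(),np.median(a[k,1]).round(1),end='; ')
    print()
    c,s=np.cos(v[2]),np.sin(v[2])
    for i,y in enumerate((110,0,-110)): print('spot',i,(v[0]-s*y).round(1),(v[1]+c*y).round(1))
d=env.trace(p,'tread')
print([(t['score'],pts(p,t['mask']).mean(0)) for t in d])
E
```

```text
wrist [ 5.739222e+02  2.083710e+01 -8.730000e-02] 1.19942789709188 1049 [40.4 45.9 51.9]
-138.0 158 -137.9; -82.0 134 -81.9; -28.0 95 -27.5; 28.0 167 27.8; 82.0 168 82.0; 138.0 70 138.2; 
spot 0 583.5 130.4
spot 1 573.9 20.8
spot 2 564.3 -88.7
top [ 5.736395e+02  2.192310e+01 -8.340000e-02] 0.8853010481728347 109 [40.  46.1 51.4]
-138.0 23 -137.7; -82.0 6 -82.0; -28.0 7 -28.6; 28.0 8 28.5; 82.0 5 81.5; 138.0 23 137.7; 
spot 0 582.8 131.5
spot 1 573.6 21.9
spot 2 564.5 -87.7
[(0.96, array([458.47487204, 348.53799032,  63.95974935])), (0.64, array([456.17300243, 342.14441224,  47.8641439 ])), (0.6, array([409.15258874, 513.28075438,  20.8283134 ]))]
```

```bash
cat >> h.py <<'E'
def go(x,y,z,yaw,s=None):
    """print tool-frame xyz shift (cm), then turn about tool z; yaw is taken mod 2pi"""
    s=s or env.state(); T=R.from_euler('xyz',s['tcp_rot'])
    d=T.inv().apply(np.array([x,y,z])-s['eef_pos'])/10
    a=(yaw-s['tcp_rot'][2]+np.pi)%(2*np.pi)-np.pi
    print('shift cm',d.round(2),'turn z',round(-a,4))
E
python3 -c "
from h import *
go(502.7,20.1,11,3.0076)"
```

```text
shift cm [-3.3   1.33 28.76] turn z 0.0464
```

```bash
python3 -m inch '[[0,0,0.046,0,0,0,-0.5],[0,0,0,-3.36,1.17,5,-0.5],[0,0,0,0,0,6,-0.5],[0,0,0,0,0,6,-0.5],[0,0,0,0,0,6,-0.5],[0,0,0,0,0,4,-0.5],[0,0,0,0,0,1.8,-0.5],[0,0,0,0,0,0,-0.5]]'; python3 -c "
from h import *
go(502.7,20.1,11,3.0076)"
```

```text
t: 6.68
eef_pos: [503.1, 17.1, 9.5]
tcp_rot: [-3.141, -0.003, 3.009]
ft_force: [-0.5, 0.2, 0.6]
opening: 0.747
grip_force: 0.0
shift cm [ 0.08  0.29 -0.15] turn z 0.0014
```

```bash
python3 -m inch '[[0,0,0,0.08,0.29,-0.15,-0.5],[0,0,0,0,0,0,1],[0,0,0,0,0,0,1],[0,0,0,0,0,0,1],[0,0,0,0,0,0,1],[0,0,0,0,0,-0.6,1],[0,0,0,0,0,0,1]]'; python3 -c "
from h import *
go(573.9,20.8,0,3.0551)
go(569.9,21.2,0,3.0551)"
```

```text
t: 7.55
eef_pos: [503.2, 20.0, 18.4]
tcp_rot: [-3.142, 0.0, 3.01]
ft_force: [-0.6, -0.4, -3.1]
opening: 0.502
grip_force: 30.0
shift cm [-6.99  1.    1.84] turn z -0.0454
shift cm [-6.59  0.99  1.84] turn z -0.0454
```

```bash
python3 -m inch '[[0,0,0,-3.3,0.5,0,1],[0,0,0,-3.3,0.49,0,1],[0,0,-0.045,0,0,0,1],[0,0,0,0,0,0.5,1],[0,0,0,0,0,0,1]]'; python3 -c "
from h import *
s=env.state();print(s['eef_pos'],s['ft_force']);go(574.4,20.8,11,3.0551)"
```

```text
t: 8.18
eef_pos: [569.5, 21.2, 12.7]
tcp_rot: [-3.142, -0.001, 3.054]
ft_force: [-0.1, -0.1, -1.8]
opening: 0.505
grip_force: 30.0
[569.52516829  21.2420187   12.70563903] [-0.07697028 -0.12851021 -1.83589439]
shift cm [-0.49 -0.    0.17] turn z -0.0013
```

```bash
python3 -m inch '[[0,0,0,0,0,0.12,1],[0,0,0,-0.4,0,0,1],[0,0,0,-0.1,0,0,1],[0,0,0,0,0,0,1]]';python3 -m inch '[[0,0,0,-0.1,0,0,1],[0,0,0,0,0,0,1]]'
```

```text
t: 8.68
eef_pos: [573.3, 21.0, 12.5]
tcp_rot: [-3.141, -0.003, 3.054]
ft_force: [-9.7, -0.1, 11.7]
opening: 0.506
grip_force: 30.0
t: 8.93
eef_pos: [574.3, 20.9, 12.5]
tcp_rot: [-3.141, -0.003, 3.054]
ft_force: [-9.3, 1.4, 12.5]
opening: 0.501
grip_force: 30.0
```

```bash
python3 -m inch '[[0,0,0,-0.05,0,-0.05,1],[0,0,0,0,0,0,1]]';python3 -m inch '[[0,0,0,-0.1,0,0,1],[0,0,0,0,0,0,1]]'
```

```text
t: 9.18
eef_pos: [574.9, 20.8, 12.5]
tcp_rot: [-3.141, -0.003, 3.054]
ft_force: [-7.7, 1.1, 6.1]
opening: 0.505
grip_force: 30.0
t: 9.43
eef_pos: [574.9, 20.8, 12.6]
tcp_rot: [-3.141, -0.005, 3.055]
ft_force: [-12.5, 1.2, 9.8]
opening: 0.502
grip_force: 30.0
```

```bash
python3 -m inch '[[0,0,0,-0.1,0,0,1],[0,0,0,0,0,0,1]]'; python3 -m inch '[[0,0,0,0.1,0,0,1],[0,0,0,0,0,0,-0.5],[0,0,0,0,0,0,-0.5],[0,0,0,0,0,0,-0.5],[0,0,0,0,0,-4,-0.5],[0,0,0,0,0,-6,-0.5],[0,0,0,3.5,0,-5,-0.5],[0,0,0,0,0,0,-0.5]]';  python3 - <<'E'
from h import *
p=cam('wrist','w2.png')
for n in('tin_red','tin_green','tin_blue'): print(n,tin(p,n))
q=yellow(p,(450,660,-180,200)); v,e,a,f=marker(q); print(v.round(4),np.median(e),len(a),np.percentile(f[:,0],[3,50,97]).round(1))
go(515.4,129,11,3.3046);go(483.3,-76.9,11,3.2506)
E
```

```text
t: 9.68
eef_pos: [575.0, 20.8, 12.5]
tcp_rot: [-3.141, -0.007, 3.055]
ft_force: [-16.2, 0.8, 13.2]
opening: 0.5
grip_force: 30.0
t: 10.68
eef_pos: [542.4, 23.8, 165.9]
tcp_rot: [-3.142, 0.006, 3.055]
ft_force: [0.3, 1.5, -0.4]
opening: 0.75
grip_force: 0.0
tin_red (0.59, [515.4, 128.8], [78.8, 48.4], np.float64(0.161), 41.5)
tin_green (0.58, [574.0, 22.0], [48.0, 80.1], np.float64(-0.093), 41.6)
tin_blue (0.56, [483.4, -76.4], [80.1, 48.1], np.float64(0.105), 41.7)
[ 5.74295e+02  2.10431e+01 -8.76000e-02] 1.1621261562040104 2011 [40.3 46.  51.3]
shift cm [ 3.6  10.27 15.03] turn z -0.2499
shift cm [  5.01 -10.52  15.03] turn z -0.1959
```

View pics/w2.png

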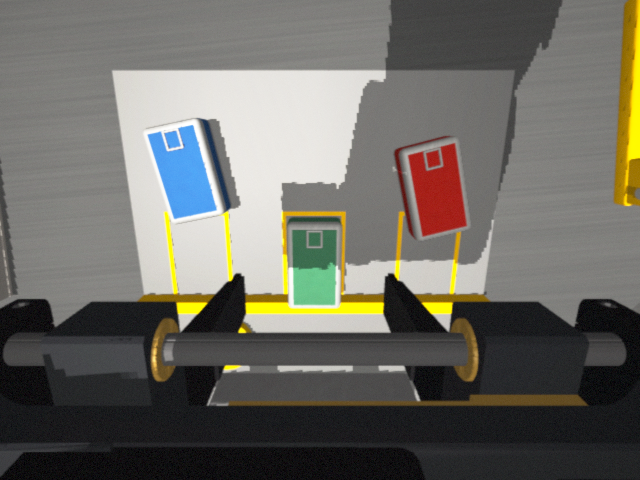

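Green sits inside the middle outline against the fence. Red is next.

```bash
python3 -m inch '[[0,0,0,1.8,5.14,0,-0.5],[0,0,0,1.8,5.13,0,-0.5],[0,0,-0.125,0,0,4,-0.5],[0,0,-0.125,0,0,4,-0.5],[0,0,0,0,0,4,-0.5],[0,0,0,0,0,2.6,-0.5],[0,0,0,0,0,0,-0.5]]'; python3 -c "
from h import *
go(515.4,129,11.5,3.3046)"
```

```text
t: 11.75
eef_pos: [514.4, 128.8, 13.6]
tcp_rot: [3.141, -0.006, -2.978]
ft_force: [0.1, 0.2, 0.2]
opening: 0.75
grip_force: 0.0
shift cm [-0.1   0.    0.21] turn z 0.0001
```

```bash
python3 -m inch '[[0,0,0,-0.1,0,0.15,-0.5],[0,0,0,0,0,0,1],[0,0,0,0,0,0,1],[0,0,0,0,0,0,1],[0,0,0,0,0,0,1],[0,0,0,0,0,-0.5,1],[0,0,0,0,0,0,1]]'; python3 -c "
from h import *
go(579.9,130.7,0,3.054)"
```

```text
t: 12.62
eef_pos: [516.6, 129.2, 20.2]
tcp_rot: [-3.142, 0.0, -2.978]
ft_force: [-1.5, 0.5, -2.5]
opening: 0.503
grip_force: 30.0
shift cm [-6.27 -0.88  2.02] turn z 0.2508
```

```bash
python3 -m inch '[[0,0,0.125,-3.1,-0.44,0,1],[0,0,0.125,0,0,0,1],[0,0,0,0,0,0,1]]'; python3 -c "
from h import *
go(580.5,131,14,3.054)"
```

```text
t: 13.0
eef_pos: [547.6, 129.8, 19.6]
tcp_rot: [-3.141, -0.001, 3.056]
ft_force: [-0.4, 0.2, -2.1]
opening: 0.503
grip_force: 30.0
shift cm [-3.26  0.4   0.56] turn z 0.0015
```

```bash
python3 -m inch '[[0,0,0,-3.2,0.38,0,1],[0,0,0,0,0,0.45,1],[0,0,0,0,0,0,1]]'; python3 -c "
from h import *
go(584.4,130.6,12,3.054)"
```

```text
t: 13.38
eef_pos: [579.9, 130.9, 15.3]
tcp_rot: [-3.142, 0.0, 3.057]
ft_force: [1.1, -0.4, -1.3]
opening: 0.503
grip_force: 30.0
shift cm [-0.45  0.01  0.33] turn z 0.0029
```

```bash
python3 -m inch '[[0,0,0.002,-0.3,0,0.15,1],[0,0,0,0,0,0,1]]';python3 -m inch '[[0,0,0,-0.15,0,0.1,1],[0,0,0,0,0,0,1]]'; python3 -m inch '[[0,0,0,-0.1,0,0,1],[0,0,0,0,0,0,1]]'
```

```text
t: 13.62
eef_pos: [580.3, 130.8, 15.0]
tcp_rot: [-3.141, -0.004, 3.055]
ft_force: [-12.5, 0.8, 19.8]
opening: 0.503
grip_force: 30.0
t: 13.88
eef_pos: [580.9, 130.8, 14.6]
tcp_rot: [-3.141, -0.006, 3.055]
ft_force: [-18.7, 1.6, 31.2]
opening: 0.506
grip_force: 30.0
t: 14.12
eef_pos: [581.2, 130.7, 14.5]
tcp_rot: [-3.14, -0.008, 3.055]
ft_force: [-21.4, 1.8, 31.8]
opening: 0.504
grip_force: 30.0
```

```bash
python3 -m inch '[[0,0,0,0,0,-0.2,1],[0,0,0,0,0,0,1]]';python3 -m inch '[[0,0,0,-0.1,0,0,1],[0,0,0,0,0,0,1]]'
```

```text
t: 14.38
eef_pos: [585.1, 130.4, 14.8]
tcp_rot: [-3.141, -0.0, 3.054]
ft_force: [0.4, 0.3, -2.8]
opening: 0.504
grip_force: 30.0
t: 14.62
eef_pos: [586.1, 130.2, 14.7]
tcp_rot: [-3.141, -0.001, 3.053]
ft_force: [-3.3, 0.0, 2.5]
opening: 0.503
grip_force: 30.0
```

```bash
python3 -m inch '[[0,0,0,-0.1,0,0,1],[0,0,0,0,0,0,1]]';python3 -m inch '[[0,0,0,-0.1,0,0,1],[0,0,0,0,0,0,1]]'
```

```text
t: 14.88
eef_pos: [586.1, 130.3, 14.7]
tcp_rot: [-3.141, -0.003, 3.053]
ft_force: [-8.1, 1.1, 5.8]
opening: 0.503
grip_force: 30.0
t: 15.12
eef_pos: [586.2, 130.2, 14.6]
tcp_rot: [-3.141, -0.005, 3.053]
ft_force: [-12.7, 2.1, 8.8]
opening: 0.502
grip_force: 30.0
```

```bash
python3 -m inch '[[0,0,0,0.15,0,0,1],[0,0,0,0,0,0,-0.5],[0,0,0,0,0,0,-0.5],[0,0,0,0,0,0,-0.5],[0,0,0,0,0,-4,-0.5],[0,0,0,0,0,-6,-0.5],[0,0,0,3,-5,0,-0.5],[0,0,0,3,-5,0,-0.5],[0,0,0,0,0,0,-0.5]]';  python3 - <<'E'
from h import *
p=cam('wrist')
for n in('tin_red','tin_green','tin_blue'): print(n,tin(p,n))
q=yellow(p,(450,660,-180,200)); v,e,a,f=marker(q); print(v.round(4),np.median(e),len(a),np.percentile(f[:,0],[3,50,97]).round(1))
go(483.4,-76.5,11.5,3.2486)
E
```

```text
t: 16.25
eef_pos: [516.8, 33.9, 115.3]
tcp_rot: [-3.141, -0.0, 3.05]
ft_force: [-0.0, 0.2, -0.1]
opening: 0.751
grip_force: 0.0
tin_red (0.91, [566.3, 132.4], [47.5, 45.7], np.float64(1.489), 41.3)
tin_green (0.96, [574.1, 21.8], [48.1, 80.3], np.float64(-0.099), 41.4)
tin_blue (0.58, [483.2, -76.4], [80.4, 48.4], np.float64(0.107), 41.6)
[ 5.776632e+02  2.077030e+01 -9.140000e-02] 1.324754793630813 1424 [42.9 46.  48.6]
shift cm [  2.58 -11.57  10.34] turn z -0.1953
```

```bash
python3 -m inch '[[0,0,0,1.28,-5.78,0,-0.5],[0,0,0,1.3,-5.79,0,-0.5],[0,0,-0.1,0,0,3,-0.5],[0,0,-0.095,0,0,4,-0.5],[0,0,0,0,0,3,-0.5],[0,0,0,0,0,0,-0.5]]'; python3 -c "
from h import *
go(483.4,-76.5,11.5,3.2486)"
```

```text
t: 17.2
eef_pos: [482.2, -76.2, 13.2]
tcp_rot: [3.14, -0.003, -3.034]
ft_force: [0.2, -0.6, -0.0]
opening: 0.75
grip_force: 0.0
shift cm [-0.12 -0.05  0.17] turn z 0.0002
```

```bash
python3 -m inch '[[0,0,0,-0.1,-0.05,0.15,-0.5],[0,0,0,0,0,0,1],[0,0,0,0,0,0,1],[0,0,0,0,0,0,1],[0,0,0,0,0,0,1],[0,0,0,0,0,-0.5,1],[0,0,0,0,0,0,1],[0,0,0.1,-3.6,0,0,1],[0,0,0.095,0,0,0,1],[0,0,0,0,0,0,1]]'; python3 -c "
from h import *
go(561.5,-88.2,15,3.0537)"
```

```text
t: 18.45
eef_pos: [519.1, -73.4, 18.2]
tcp_rot: [3.142, -0.001, 3.054]
ft_force: [-0.1, 0.2, -1.0]
opening: 0.507
grip_force: 30.0
shift cm [-4.35 -1.1   0.32] turn z -0.0001
```

```bash
python3 -m inch '[[0,0,0,-4.3,-1.1,0,1],[0,0,0,0,0,0.3,1],[0,0,0,0,0,0,1]]'; python3 -c "
from h import *
go(565.2,-88.5,12,3.0537)"
```

```text
t: 18.82
eef_pos: [559.7, -88.0, 14.8]
tcp_rot: [3.141, -0.002, 3.054]
ft_force: [-0.2, 0.7, -0.7]
opening: 0.506
grip_force: 30.0
shift cm [-0.55 -0.    0.28] turn z 0.0001
```

```bash
python3 -m inch '[[0,0,0,-0.3,0,0.05,1],[0,0,0,-0.2,0,0,1],[0,0,0,0,0,0,1]]'; python3 -m inch '[[0,0,0,-0.1,0,0.05,1],[0,0,0,0,0,0,1]]';python3 -m inch '[[0,0,0,-0.1,0,0,1],[0,0,0,0,0,0,1]]'
```

```text
t: 19.2
eef_pos: [565.7, -88.6, 14.9]
tcp_rot: [3.142, -0.001, 3.053]
ft_force: [-2.6, 1.0, -0.7]
opening: 0.499
grip_force: 30.0
t: 19.45
eef_pos: [565.8, -88.6, 14.3]
tcp_rot: [3.141, -0.003, 3.053]
ft_force: [-5.9, -0.4, 1.5]
opening: 0.503
grip_force: 30.0
t: 19.7
eef_pos: [565.8, -88.5, 14.2]
tcp_rot: [3.141, -0.005, 3.053]
ft_force: [-11.2, -0.8, 4.7]
opening: 0.504
grip_force: 30.0
```

```bash
python3 -m inch '[[0,0,0,0.1,0,0,1],[0,0,0,0,0,0,-0.5],[0,0,0,0,0,0,-0.5],[0,0,0,0,0,0,-0.5],[0,0,0,0,0,-4,-0.5],[0,0,0,0,0,-6,-0.5],[0,0,0,3,5,-5,-0.5],[0,0,0,3,5,-5,-0.5],[0,0,0,0,0,0,-0.5],[0,0,0,0,0,0,-0.5]]';  python3 - <<'E'
from h import *
p=cam('wrist','w3.png'); go(0,0,0,0)
P2=cam('top')
for nm,p in(('wrist',p),('top',P2)):
    q=yellow(p,(450,660,-180,200)); v,e,a,f=marker(q); print(nm,v.round(4),np.median(e),len(a),np.percentile(f[:,0],[3,50,97]).round(1))
    for n in('tin_red','tin_green','tin_blue'):
        r=tin(p,n)
        if r:
            d=np.array(r[1])-v[:2]; c,s=np.cos(v[2]),np.sin(v[2]); print(n,r,'local',(d@[c,s]).round(1),(d@[-s,c]).round(1),(r[3]-v[2]).round(3))
p=P2
for d in env.trace(p,'tread')[:1]:
    q=pts(p,d['mask']); print(d['score'],q.mean(0),np.percentile(q,[2,98],0).round(0),cv2.minAreaRect(q[:,:2].astype(np.float32)))
E
```

```text
t: 20.95
eef_pos: [525.9, -3.6, 195.5]
tcp_rot: [-3.141, 0.0, 3.053]
ft_force: [-0.4, -0.7, 0.4]
opening: 0.751
grip_force: 0.0
shift cm [52.39 -4.28 19.54] turn z 3.0526
wrist [ 5.752812e+02  2.061610e+01 -9.940000e-02] 1.6797858723092531 1412 [39.6 46.1 50.9]
tin_red (0.58, [583.7, 130.6], [47.8, 80.2], np.float64(-0.088), 41.4) local -2.5 110.3 0.011
tin_green (0.77, [573.9, 22.4], [47.4, 79.5], np.float64(-0.085), 41.5) local -1.6 1.6 0.014
tin_blue (0.81, [563.9, -87.0], [48.6, 78.8], np.float64(-0.092), 41.5) local -0.6 -108.2 0.007
top [ 5.686344e+02 -3.389060e+01 -9.070000e-02] 15.384551005405418 28 [39.6 46.1 66.7]
tin_red (0.72, [582.7, 131.3], [48.5, 80.8], np.float64(-0.096), 40.8) local -0.9 165.8 -0.005
tin_green (0.28, [394.2, 508.4], [16.0, 86.4], np.float64(-0.115), 30.9) local -222.8 524.3 -0.024
tin_blue (0.52, [501.6, -335.7], [88.4, 166.5], np.float64(-0.537), 31.5) local -39.4 -306.6 -0.446
0.65 [457.9662285  349.66009514  62.35265474] [[393. 308.   8.]
 [526. 399.  90.]] ((458.83563232421875, 360.2543640136719), (138.48944091796875, 106.1971435546875), 3.6584837436676025)
```

View pics/w3.png

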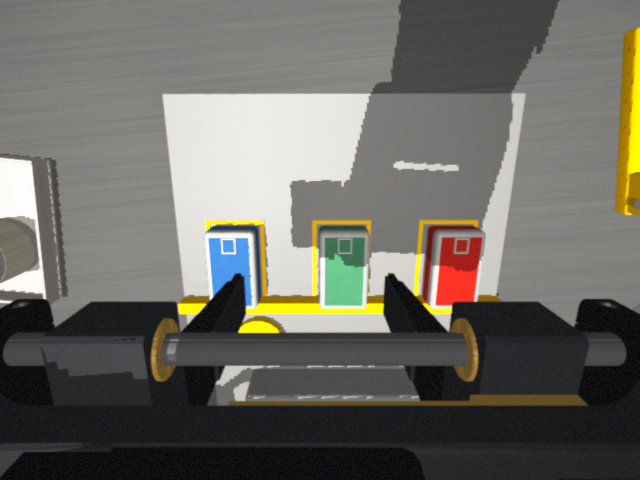

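All three tins are inside their outlines with their ends at the fence. I'll recheck from a cleaner, higher view that also takes in the pedal.

```bash
python3 -m inch '[[0,0,0,2.6,3.2,-3.1,-0.5],[0,0,0,2.6,3.2,-3.1,-0.5],[0,0,0,2.6,3.2,-3.1,-0.5],[0,0,0,0,3.2,-3.1,1],[0,0,0,0,0,0,1],[0,0,0,0,0,0,1]]';  python3 - <<'E'
from h import *
p=cam('wrist','w4.png')
h=cv2.cvtColor(p['img'],cv2.COLOR_RGB2HSV)
m=cv2.inRange(h,(15,110,60),(36,255,255))>0
q=pts(p,m); q=q[(q[:,0]>500)&(q[:,0]<650)&(q[:,1]>-150)&(q[:,1]<190)]
v,e,a,f=marker(q); print(v.round(4),np.median(e),len(a),np.percentile(f[:,0],[3,50,97]).round(1))
for y in YL:
    k=(abs(a[:,1]-y)<6)&(a[:,0]<32)&(a[:,0]>-36); print(y,k.sum(),np.median(a[k,1]).round(1) if k.any() else 0,end='; ')
v=np.array([574.1,21,-.0875])
for n in('tin_red','tin_green','tin_blue'):
    t=env.trace(p,n)
    if not t: continue
    q=pts(p,t[0]['mask']); z=q[:,2]; q=q[(z>39.5)&(z<45)]
    r=cv2.minAreaRect(q[:,:2].astype(np.float32)); d=np.array(r[0])-v[:2]; c,s=np.cos(v[2]),np.sin(v[2]); print(n,round(t[0]['score'],2),r,'local',(d@[c,s]).round(1),(d@[-s,c]).round(1))
for d in env.trace(p,'tread')[:2]:
    q=pts(p,d['mask']); print(d['score'],q.mean(0),np.percentile(q,[2,98],0).round(0),cv2.minAreaRect(q[q[:,2]>35][:,:2].astype(np.float32)))
E
```

```text
t: 22.15
eef_pos: [459.1, 130.7, 319.0]
tcp_rot: [-3.141, -0.001, 3.053]
ft_force: [0.3, -0.2, -0.7]
opening: 0.493
grip_force: 0.0
[ 5.739879e+02  2.078240e+01 -9.700000e-02] 2.285477016154232 961 [39.2 46.1 50.9]
-138.0 5 -138.4; -82.0 138 -82.1; -28.0 10 -28.7; 28.0 37 27.9; 82.0 121 82.1; 138.0 75 138.8; tin_red 0.71 ((583.7924194335938, 131.76095581054688), (46.965171813964844, 78.60932159423828), 85.56137084960938) local -0.0 111.2
tin_green 0.73 ((568.3276977539062, 22.59136199951172), (45.47639846801758, 67.77853393554688), 83.22207641601562) local -5.9 1.1
tin_blue 0.66 ((549.766357421875, -85.50159454345703), (46.26922607421875, 49.44630432128906), 84.95633697509766) local -14.9 -108.2
0.75 [453.56440293 347.23690871  66.51936093] [[395. 308.  38.]
 [525. 387.  89.]] ((461.19500732421875, 349.0480041503906), (136.22906494140625, 81.4773941040039), 4.830479621887207)
```

View pics/w4.png

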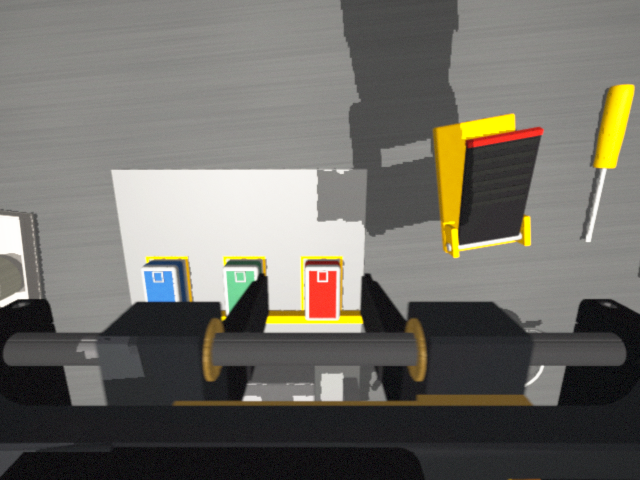

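```bash
python3 -m inch '[[0,0,0,1.3,5.3,0,1],[0,0,0,1.3,5.3,0,1],[0,0,0,1.4,5.3,0,1],[0,0,0,1.4,5.2,0,1],[0,0,0,0,0,6,1],[0,0,0,0,0,6,1],[0,0,0,0,0,6,1],[0,0,0,0,0,3.5,1],[0,0,0,0,0,0,1]]';  python3 - <<'E'
from h import *
p=cam('wrist','w5.png'); go(424,346,100,3.053)
E
```

```text
t: 23.52
eef_pos: [423.5, 344.9, 102.5]
tcp_rot: [-3.138, -0.004, 3.052]
ft_force: [0.7, -0.0, 0.2]
opening: 0.004
grip_force: 0.0
shift cm [0.04 0.04 0.44] turn z -0.0008
```

View pics/w5.png

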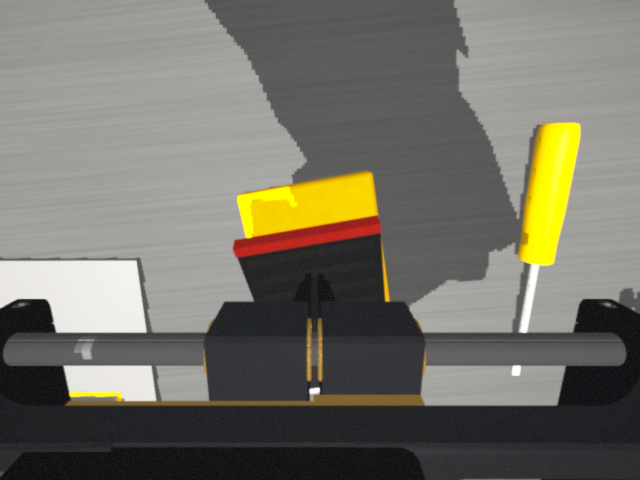

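The shut fingers are centred over the tread, at about column 315 of its 240–385. Now I'll press.

```bash
python3 -m inch '[[0,0,0,0,0,2,1],[0,0,0,0,0,1,1],[0,0,0,0.1,0,1,1],[0,0,0,0.1,0,1,1],[0,0,0,0.1,0,0.8,1],[0,0,0,0,0,0.4,1],[0,0,0,0,0,0,1]]'; python3 -m inch '[[0,0,0,0,0,0.3,1],[0,0,0,0,0,0,1]]'
```

```text
t: 24.45
eef_pos: [421.5, 346.3, 44.0]
tcp_rot: [3.141, 0.0, 3.053]
ft_force: [-3.5, -1.5, 6.9]
opening: 0.001
grip_force: 3.2
t: 24.7
eef_pos: [421.4, 346.3, 41.1]
tcp_rot: [3.141, 0.0, 3.053]
ft_force: [-4.4, -1.8, 8.5]
opening: 0.007
grip_force: 3.9
```

```bash
python3 -m inch '[[0,0,0,0,0,0.3,1],[0,0,0,0,0,0,1]]'; python3 -m inch '[[0,0,0,0,0,0.3,1],[0,0,0,0,0,0,1]]'; python3 -m inch '[[0,0,0,0,0,0.2,1],[0,0,0,0,0,0,1]]'
```

```text
t: 24.95
eef_pos: [421.2, 346.2, 38.5]
tcp_rot: [3.141, 0.0, 3.053]
ft_force: [-6.6, -1.6, 12.1]
opening: 0.003
grip_force: 5.8
t: 25.2
eef_pos: [421.2, 346.3, 37.7]
tcp_rot: [3.141, 0.001, 3.053]
ft_force: [-14.0, -7.4, 43.3]
opening: 0.007
grip_force: 21.6
t: 25.45
eef_pos: [421.3, 346.4, 37.3]
tcp_rot: [3.14, 0.002, 3.053]
ft_force: [-17.4, -9.4, 65.1]
opening: 0.007
grip_force: 32.4
```

The tread is on its stop. I'll ease the force a little, hold, and look.

```bash
python3 -m inch '[[0,0,0,0,0,-0.2,1],[0,0,0,0,0,0,1],[0,0,0,0,0,0,1],[0,0,0,0,0,0,1],[0,0,0,0,0,0,1],[0,0,0,0,0,0,1],[0,0,0,0,0,0,1],[0,0,0,0,0,0,1],[0,0,0,0,0,0,1],[0,0,0,0,0,0,1],[0,0,0,0,0,0,1]]'; python3 -c "
from h import *
p=cam('scene'); cv2.imwrite('pics/s2.png',cv2.resize(p['img'][150:450,170:570,::-1],(800,600)))"
```

```text
t: 26.82
eef_pos: [421.2, 346.3, 37.7]
tcp_rot: [3.141, 0.001, 3.053]
ft_force: [-12.9, -7.3, 42.9]
opening: 0.006
grip_force: 21.7
```

View pics/s2.png

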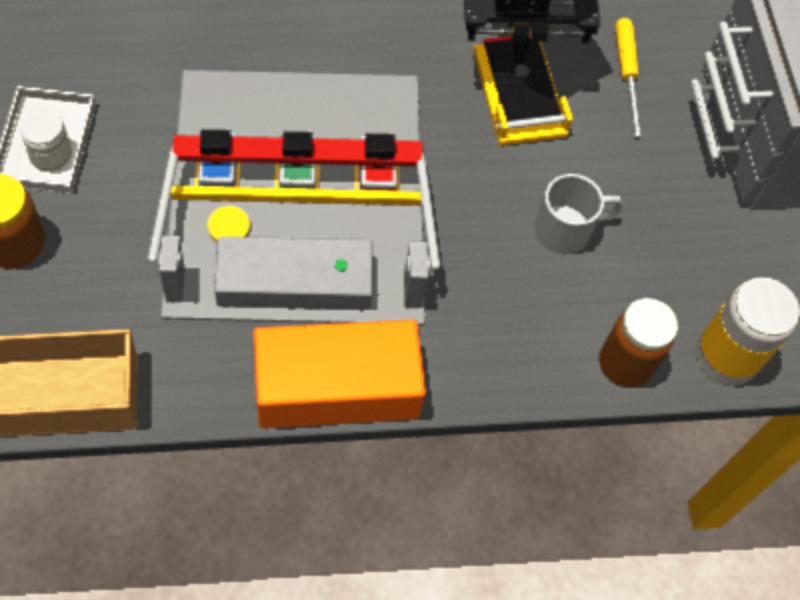

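The red head is down on all three tins (stamps at about (215,142), (297,143) and (380,146)), and a green lamp is lit at (341,265). Releasing now.

```bash
python3 -m inch '[[0,0,0,0,0,-0.8,1],[0,0,0,-0.1,0,-1,1],[0,0,0,-0.1,0,-1,1],[0,0,0,-0.1,0,-1,1],[0,0,0,0,0,-2,1],[0,0,0,0,0,-5,1],[0,0,0,0,0,-6,1],[0,0,0,0,0,-6,1],[0,0,0,0,0,0,1],[0,0,0,0,0,0,1],[0,0,0,0,0,0,1],[0,0,0,0,0,0,1]]'
python3 - <<'E'
from h import *
s=cam('scene'); cv2.imwrite('pics/s3.png',cv2.resize(s['img'][150:450,170:570,::-1],(800,600)))
p=cam('top')
for n in('tin_red','tin_green','tin_blue'): print(n,tin(p,n))
E
```

```text
t: 28.38
eef_pos: [424.1, 345.7, 260.6]
tcp_rot: [-3.14, -0.002, 3.053]
ft_force: [0.9, -0.1, 0.7]
opening: 0.002
grip_force: 0.0
tin_red (0.95, [582.9, 130.7], [48.3, 80.1], np.float64(-0.084), 41.2)
tin_green (0.82, [573.1, 21.9], [48.1, 79.8], np.float64(-0.104), 40.8)
tin_blue (0.71, [563.8, -87.0], [48.3, 80.2], np.float64(-0.078), 40.6)
```

View pics/s3.png

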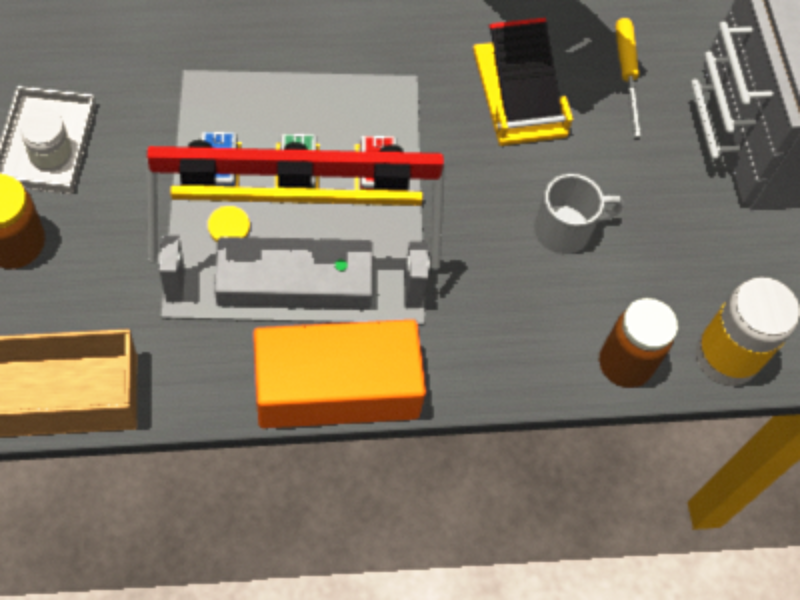

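The head and pedal are back up. In the top view the tins lie within about 1 mm of their spots, so I'm handing in.

```bash
python3 -c "
from cell import env
print(env.job_done())"
```

```text
the job is handed in; nothing more can be done
None
```

The job is handed in: the three tins stand in their outlines against the fence, within about 1 mm of their spots in the last top-camera check. The pedal was held at its stop for over a second with the head down on the tins, then released, and both sprang back up.

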